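# Hold the ball cup to the side board

### The arm

A 6-joint arm with a two-finger parallel gripper is mounted at the origin on the work surface. World frame = base frame: x ahead of the robot, y to its left, z up, the work surface at z = 0. Lengths are in m, angles in degrees, forces in N, time in s.
With the tool pointing down it reaches from about 0.25 to 0.725 m from the base axis. Payload 9.7 kg.
Tool frame: the origin (TCP) lies between the finger pads; the fingertips stand 19 mm ahead of it and the grasp point (between the pads) is the TCP; z points along the fingers, y is the line along which they close (so a half turn about z gives the same grasp; the last joint's range is limited). The gripper opens to 85 mm and grips with 20 to 120 N. Pads are 22 mm wide; open, the fingers measure 114 mm over their backs; the gripper's body (76 mm by 85 mm) begins 54 mm behind the grasp point. The pads swing forward as they close: fully open they stand 13 mm farther back than shut.
Start: joints at [72.88, 4.979, 10.078, 95.1, 0, 90], TCP at [0.162, 0.526, 0.218] pointing down, gripper open.
Joint ranges: [-179.16, 179.16], [-48.56, 103.87], [-65.8, 70.77], [-126.05, 130.52], [-82.76, 87.17], [-180, 180]. Speed limits (degrees/s): [127.2, 127.2, 147.25, 180, 180, 180].

### API

Orientations are given as [roll, pitch, yaw] about the fixed x, y, z axes, in that order (R = Rz(yaw) Ry(pitch) Rx(roll)).
In Python, from workcell import bot gives the robot as it stands. The module is installed in compiled form; this text tells all that it offers.
- The arm moves only by the shell command python3 -m crank 'ROWS' [OPENING] [FORCE]. ROWS is JSON, a list that holds one entry, the list of rows, each a list of 6 numbers: the shift along the world's x, y, z as a fraction of full scale, then the turn, a rotation vector about the world's x, y, z as a fraction of full scale. In form: [[[x, y, z, wx, wy, wz], ...]]. A call has 1 to 20 rows; each row shifts and turns the commanded pose from where the row before left it; what a row does not reach is not made up. Full scale, the value 1, is 20 mm for a shift and 0.12 rad for a turn. A row lasts 1/12 s, in which the tool goes at most 41.7 mm and 7.16 degrees, less where a joint would pass 70% of its speed; a pose out of reach is approached as far as the arm can. A call with a number of a shift or a turn outside -1 to 1 is refused whole. A call with a gripper value outside its range is refused whole. OPENING is the opening, from 0 (shut) to 1 (fully open), set as the call begins (- or left out, the last holds). The fingers move at their own pace and stop on an object; FORCE is the grip in N (left out, the last holds). Time passes only in rows, so rows that do not move let the fingers close. It gives the time, the measured TCP pose, the force, the opening and the grip force at its end, in the units of the state.
- bot.get_obs(): the state, without advancing time (a new reading comes with each control period).
- bot.camera(name): name is "scene" or "top" or "wrist"; returns the picture (400x640x3 uint8, red, green, blue); there is no depth.
- bot.camera_model(name): a dict with "vertical_fov" (degrees; the focal length in pixels is half the picture's height over the tangent of half this angle, whatever the lens; pixels are square), "cx", "cy" (the principal point, pixels), "R" (3x3) and "t" (3): a world point X has camera coordinates R X + t. Camera axes: x right, y down, z forward; pixel columns grow to the right and rows downward; lengths in m; the calibration is good to about 2 mm. The wrist camera is an equidistant fisheye: a pixel r from the principal point sees the ray r / f radians off the axis. A picture is of the moment at which its call begins: read the wrist's pose just before it. camera_model takes no time and is no camera call; for the wrist camera it gives the pose at the moment of the call.
- bot.job_done(): hands the job in; it is judged then, once.
The state is a dict: "time": time; "q": joint angles; "qd": joint speeds; "joint_efforts": joint torques, N m; "ee_pos": TCP position; "tcp_rot": TCP orientation; "wrist_force": force on the tool from outside, world axes, zero at the start; "torque": the same for the moment, N m; "opening": finger opening in m; "grasp_force": force on a finger pad.
Only numpy, scipy, OpenCV 4.12 (cv2) and the standard library are available. Lean on these libraries where they do the work, as an engineer would, in place of code of your own. Each camera call takes 0.05 s, during which the arm holds its last target. There are 200 camera calls.

### The job

The wooden ball cup with the flat mounting plate stands mouth-down on the bench: turn it mouth-up and hold it for me with its plate flat against the front of the spring-backed side board, midway between the two cleats and with its base down on the bench. Press it there steadily with about 10 N, which pushes the board back about half of its spring travel, never hard, and finish while still holding and pressing, because I am about to drive the screws from behind. Leave the plain cup without a plate and the other things on the bench where they are.

Things in the scene. Friction and masses are not known exactly. Their poses are not given: they have to be found in the camera images.
- ball_cup: Dark wooden cup, 54 mm across, 60 mm high, wall 4, base 5 mm, 105 to 195 g, with a flat mounting plate on one side (see plate_face). Starts mouth-down, plate roughly to the robot. Origin: centre of the mouth, in the rim plane. z axis: from mouth to closed base (up at the start, down when mouth-up); -x: outward normal of the plate. Pinch it across the round sides, along y; lies stably on its plate.
- plate_face (a point): Centre of the outer face of the ball cup's plate: 32 mm from the cup's axis (to its -x), half way up. The plate is 50 mm wide, 60 mm high (as the cup), 8 mm thick. Axes as the cup's.
- cradle: Dark steel cradle fixed to the bench, 200 mm wide, 75 mm high, 125 mm deep, carrying the spring-backed board at its front; nothing of it lies in front of the board. Origin: on the bench under the middle of the board's front face at rest. -x: the way the front faces (roughly to the robot); x: the way the board is pushed; y along the board; z up.
- board (a joint): How far the light wooden side board is pushed back along the cradle's x, m: 0 at rest, 0.025 at the hard stop. Springs 800 N/m, no preload (10 N: 12.5 mm). Board 200 mm wide, from 8 to 80 mm above the bench; on its flat front two upright cleats, 12 mm wide, 10 mm thick, centred 56 mm left and right of the middle (100 mm clear between).
- board_face (a point): Middle between the cleats on the board's flat front face, 30 mm above the bench; moves with the board; axes as the cradle's.
- plain_cup: Bystander: dark wooden round cup of the same 54 mm by 60 mm but without a plate, standing mouth-up; origin under its base. It and the ball cup stand left and right of the robot's x axis, either way round; the bench between them (to 100 mm either side of that axis, 0.40 to 0.56 m ahead) is free.
- glue: Bystander: white glue bottle standing, 48 mm diameter, 120 mm high; origin under its base.
- driver: Bystander: screwdriver lying on the bench, handle to its -x.
- chalk: Bystander: cue chalk, a 22 mm cube; origin under it.
- bumper: Bystander: black rubber ring lying flat, 44 mm diameter, 14 mm high; origin under it.
- player: Bystander: black plastic table-football figure lying on its back, 112 mm long, 36 mm wide, 22 mm high; origin under its middle, head to its x.
- brush: Bystander: brush lying on the bench, handle to its -x.
There are look-alikes about, which are no part of the job. What is shaped like the ball_cup but red or turquoise is not meant.

How it is judged (in metres and radians):
On the way:
1. the ball cup has been turned mouth-up (angle between ball_cup's own z axis and vertical above 2.94 rad), for 0.2 s.
At the end, for the whole second after the job is handed in: Still held by the fingers, at rest: cup mouth-up (7 deg), base within 10 mm of the bench, plate flat on the board (6 deg, 5 mm) within 15 mm of the middle between the cleats, pressed with 6 to 14 N (board 7 to 18 mm back) (angle between ball_cup's own z axis and vertical above 3.02 rad and height (world z) of ball_cup between 0.055 and 0.07 m and angle between the x axis of ball_cup and the x axis of cradle, either way round below 0.1 rad and x of plate_face in the frame of board_face between -0.005 and 0.005 m and y of plate_face in the frame of board_face between -0.015 and 0.015 m and contact force between ball_cup and cradle between 6 and 14 N and value of joint board between 0.007 and 0.018 m and contact force between the fingers and ball_cup above 2 N and linear speed of ball_cup below 0.02 m/s); the arm keeps its last pose, push and grip.
It fails at once if the ball cup is pressed hard against the board (over 25 N) (contact force between ball_cup and cradle above 25 N).
It fails at once if a bystander is moved more than 25 mm (distance of any of plain_cup, glue, driver, chalk, bumper, player, brush from where it was at the start of the episode above 0.025 m).
It also fails if it takes over 61 s, if anything falls off the work surface, if the arm or the gripper's body presses on something with over 40 N, if the wrist force passes 120 N, or if a joint passes its speed limit or range.

## Working session

There is one attempt and no reset: what is moved stays moved. The work goes in short steps, Python scripts to look and compute and a shell command to move; the robot and the scene stay as the last step left them, time stands still between calls to the robot, and variables do not carry over. Pictures are saved under pics/ and viewed, at most 10 in all, crops included, and the job is handed in when it is done.

```bash
mkdir -p pics; cat > h.py <<'E'
import numpy as np,cv2
from workcell import bot
def snap(n,f,crop=None,s=1):
    im=bot.camera(n)
    if crop: im=im[crop[1]:crop[3],crop[0]:crop[2]]
    if s!=1: im=cv2.resize(im,None,fx=s,fy=s,interpolation=cv2.INTER_CUBIC)
    cv2.imwrite('pics/'+f,im[:,:,::-1])
def ground(n,u,v,z,m=None):
    m=m or bot.camera_model(n);f=200/np.tan(np.radians(m['vertical_fov'])/2)
    R=np.array(m['R']);t=np.array(m['t'])
    p=np.array([u-m['cx'],v-m['cy']])/f
    if n=='wrist':
        r=np.hypot(*p);d=np.array([*(p/r*np.sin(r)),np.cos(r)]) if r>0 else np.array([0,0,1.])
    else: d=np.array([*p,1])
    c=-R.T@t;d=R.T@d
    return c+d*(z-c[2])/d[2]
def proj(n,X):
    m=bot.camera_model(n);f=200/np.tan(np.radians(m['vertical_fov'])/2)
    c=np.array(m['R'])@np.array(X)+np.array(m['t'])
    if n=='wrist':
        r=np.hypot(c[0],c[1]);th=np.arctan2(r,c[2]);return np.array([m['cx'],m['cy']])+f*th*c[:2]/r
    return np.array([m['cx'],m['cy']])+f*c[:2]/c[2]
E
python3 - <<'E'
from h import *
a=bot.camera('top');snap('top','top.png');snap('scene','scene.png')
for n in('top','scene'):
    m=bot.camera_model(n);print(n,m['vertical_fov'],m['cx'],m['cy'],-np.array(m['R']).T@m['t'],np.round(m['R'],3).tolist())
print(bot.get_obs())
E
```

```text
top 48.30016473375073 315.7273863357681 204.19637801828367 [ 0.23026534 -0.01356092  1.15749894] [[0.113, -0.994, -0.004], [-0.971, -0.11, -0.211], [0.21, 0.027, -0.977]]
scene 49.46430275661486 317.5873632594223 209.18913155611165 [ 0.84000537 -0.53555967  0.97850084] [[0.824, 0.567, 0.0], [0.459, -0.667, -0.586], [-0.332, 0.483, -0.81]]
{'time': 0.15, 'q': array([7.28776435e+01, 5.00540383e+00, 1.00446038e+01, 9.51001476e+01,
       9.76594937e-04, 8.99987361e+01]), 'qd': array([ 0.1003839 , -0.15340789,  0.17450487,  0.06536384,  0.0116073 ,
        0.02746078]), 'joint_efforts': array([ 2.67331361e-04, -5.20762610e+01,  4.65043759e+01,  1.38763105e-02,
       -1.86911444e-05, -8.28819594e-06]), 'ee_pos': array([0.16186553, 0.5254398 , 0.21752864]), 'tcp_rot': array([-1.79939052e+02, -9.77938877e-04,  1.62878906e+02]), 'wrist_force': array([ 0.41507368,  0.68815003, -0.57176874]), 'torque': array([0.00419363, 0.03964199, 0.02934406]), 'grasp_force': 0.0, 'opening': 0.08498439973685955}
```

View pics/top.png

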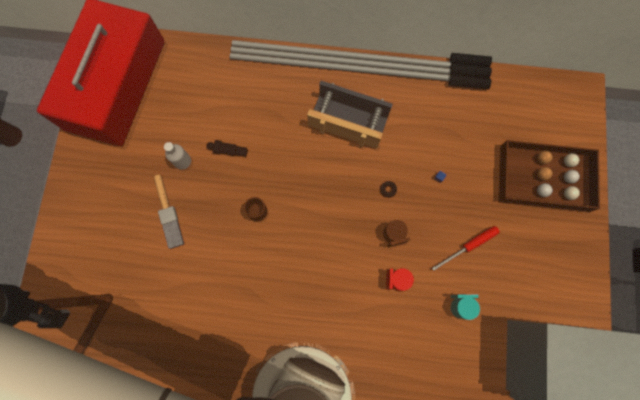

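View pics/scene.png

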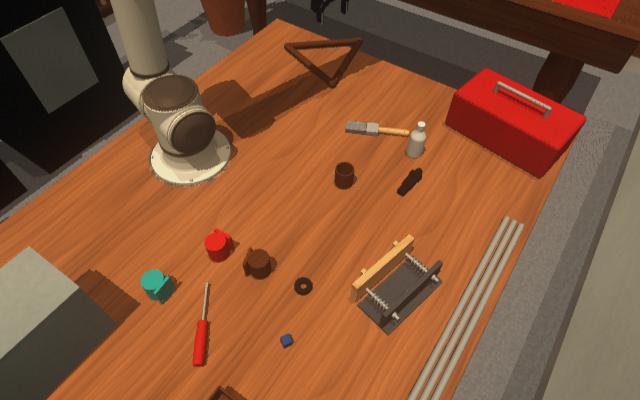

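The top view shows these candidates: dark cup with plate (396,233), plain cup mouth-up (256,209), red cup (401,279) and turquoise cup (467,307). I choose (396,233) and check it, and the cradle around (348,115), in enlarged crops.

```bash
python3 - <<'E'
from h import *
im=bot.camera('top')
a=cv2.resize(im[205:265,350:450],None,fx=7.5,fy=7.5,interpolation=cv2.INTER_CUBIC)
b=cv2.resize(im[75:155,295:405],None,fx=7,fy=7,interpolation=cv2.INTER_CUBIC)
cv2.imwrite('pics/a.png',np.clip(a[:,:,::-1]*1.8,0,255));cv2.imwrite('pics/b.png',np.clip(b[:,:,::-1]*1.3,0,255))
E
```

```text
[ WARN:0@0.904] global loadsave.cpp:1063 imwrite_ Unsupported depth image for selected encoder is fallbacked to CV_8U.
```

View pics/a.png

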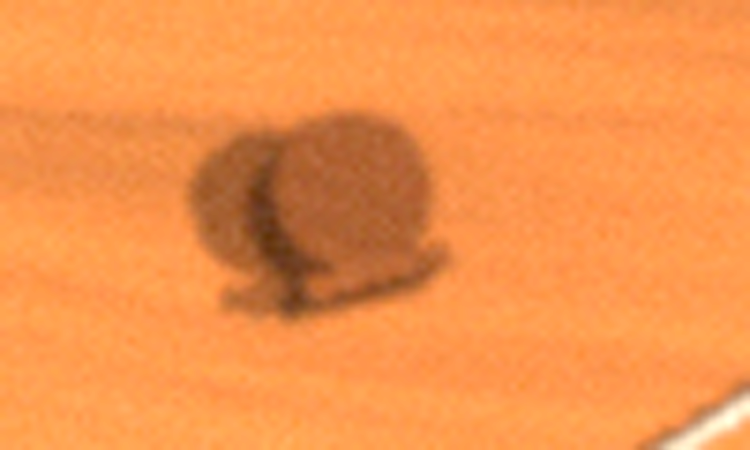

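View pics/b.png

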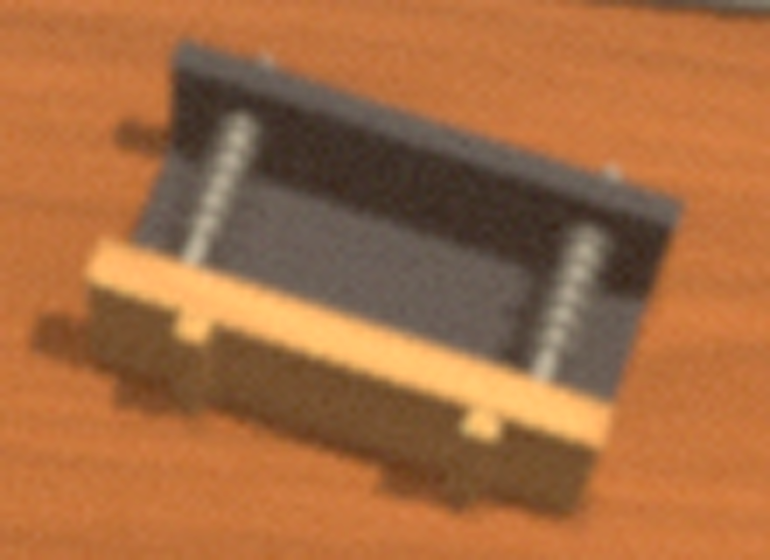

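```bash
python3 - <<'E'
from h import *
A=lambda x,y,z:ground('top',350+x/7.5,205+y/7.5,z)[:2]
B=lambda x,y,z:ground('top',295+x/7,75+y/7,z)[:2]
c=A(352,190,.06);l=A(300,312,.06);r=A(447,260,.06);m=(l+r)/2
print('cup',c,'plate',l,r,np.linalg.norm(l-r),'mid',m,np.linalg.norm(m-c),np.degrees(np.arctan2(*(c-m)[::-1])), 'edge normal',np.degrees(np.arctan2(*(l-r)[::-1]))-90)
l=B(88,288,.08);r=B(603,447,.08);m=(l+r)/2
print('board',l,r,np.linalg.norm(l-r),m,'yaw',np.degrees(np.arctan2(*(l-r)[::-1]))-90)
l=B(192,341,.08);r=B(482,439,.08);print('cleats',l,r,np.linalg.norm(l-r),(l+r)/2)
for n,u,v in(('plain',256,209),('bumper',388,189),('chalk',440,177),('glue',178,160),('player',228,149),('dr',432,269),('dr2',498,231)):print(n,ground('top',u,v,.03)[:2])
print('red',ground('top',401,279,.06)[:2])
E
```

```text
cup [ 0.42226251 -0.19082425] plate [ 0.37991201 -0.17688505] [ 0.40251509 -0.2236743 ] 0.05196281055817529 mid [ 0.39121355 -0.20027967] 0.032456794644439874 16.937211660610192 edge normal 25.78438394869049
board [0.69005585 0.06380667] [ 0.64949184 -0.12994704] 0.19795438178603364 [ 0.66977384 -0.03307018] yaw -11.824577232876706
cleats [0.67365139 0.02340245] [ 0.64763692 -0.08586833] 0.11232477040890497 [ 0.66064416 -0.03123294]
plain [0.44212289 0.16975176]
bumper [ 0.53340014 -0.16443196]
chalk [ 0.58095983 -0.29706842]
glue [0.5499875  0.39360163]
player [0.59504936 0.2667695 ]
dr [ 0.33973208 -0.29022563]
dr2 [ 0.45476845 -0.45163716]
red [ 0.30426068 -0.20956327]
```

The crops confirm the choice: dark cup mouth-down, base circle at crop (352,190), plate on its lower side between (300,312) and (447,260). In the cradle crop, the board's front top edge runs from (88,288) to (603,447), with the cleats at (192,341) and (482,439). The sizes check out: 52 mm plate, 198 mm board, 112 mm between cleats. Next I move above the cup.

```bash
python3 -m crank '[[[0.36,-1,0,0,0,0.16],[0.36,-1,0,0,0,0.16],[0.36,-1,0,0,0,0.16],[0.36,-1,0,0,0,0.16],[0.36,-1,0,0,0,0.16],[0.36,-1,0,0,0,0.16],[0.36,-1,0,0,0,0.16],[0.36,-1,0,0,0,0.16],[0.36,-1,0,0,0,0.16],[0.36,-1,0,0,0,0.16],[0.36,-1,0,0,0,0.16],[0.36,-1,0,0,0,0.16],[0.36,-1,0,0,0,0.16],[0.36,-1,0,0,0,0.16],[0.36,-1,0,0,0,0.16],[0.36,-1,0,0,0,0.16],[0.36,-1,0,0,0,0.16],[0.36,-1,0,0,0,0.16]]]' 1 40
python3 - <<'E'
from h import *
print(bot.get_obs()['q'])
E
```

```text
time: 1.7
ee_pos: [0.2916, 0.1646, 0.2181]
tcp_rot: [180.0, 0.0, -177.2]
wrist_force: [-0.4, -0.1, -0.7]
opening: 0.0854
grasp_force: 0.0
[ 2.94499512e+01 -2.41565045e+01 -1.51044815e+01  9.90384503e+01
 -5.00207100e-04  2.66996621e+01]
```

```bash
python3 -m crank '[[[0.36,-1,0,0,0,0.16],[0.36,-1,0,0,0,0.16],[0.36,-1,0,0,0,0.16],[0.36,-1,0,0,0,0.16],[0.36,-1,0,0,0,0.16],[0.36,-1,0,0,0,0.16],[0.36,-1,0,0,0,0.16],[0.36,-1,0,0,0,0.16],[0.36,-1,0,0,0,0.16],[0.36,-1,0,0,0,0.16],[0.36,-1,0,0,0,0.16],[0.36,-1,0,0,0,0.16],[0.36,-1,0,0,0,0.16],[0.36,-1,0,0,0,0.16],[0.36,-1,0,0,0,0.16],[0.36,-1,0,0,0,0.16],[0.36,-1,0,0,0,0.16],[0.2,-0.8,0,0,0,0],[0,0,0,0,0,0]]]'
python3 - <<'E'
from h import *
im=bot.camera('wrist')
print(bot.get_obs()['q'],proj('wrist',[.422,-.191,.06]),bot.camera_model('wrist')['vertical_fov'])
p=proj('wrist',[.422,-.191,.06]).astype(int);print(p)
x0=max(0,min(540,p[0]-65));y0=max(0,min(290,p[1]-50));print(x0,y0)
a=im[y0:y0+110,x0:x0+140]
a=cv2.resize(a,None,fx=5,fy=5,interpolation=cv2.INTER_CUBIC);cv2.imwrite('pics/w1.png',np.clip(a[:,:,::-1]*1.5,0,255).astype('uint8'))
E
```

```text
time: 3.28
ee_pos: [0.4183, -0.1924, 0.2173]
tcp_rot: [180.0, -0.1, -158.7]
wrist_force: [0.6, 0.4, -0.4]
opening: 0.0855
grasp_force: 0.0
[-2.45913461e+01 -7.28820253e+00 -2.05147109e+00  9.53061113e+01
 -1.83336362e-03 -4.58623054e+01] [321.25063187 182.86807317] 65.70646984690485
[321 182]
256 132
```

View pics/w1.png

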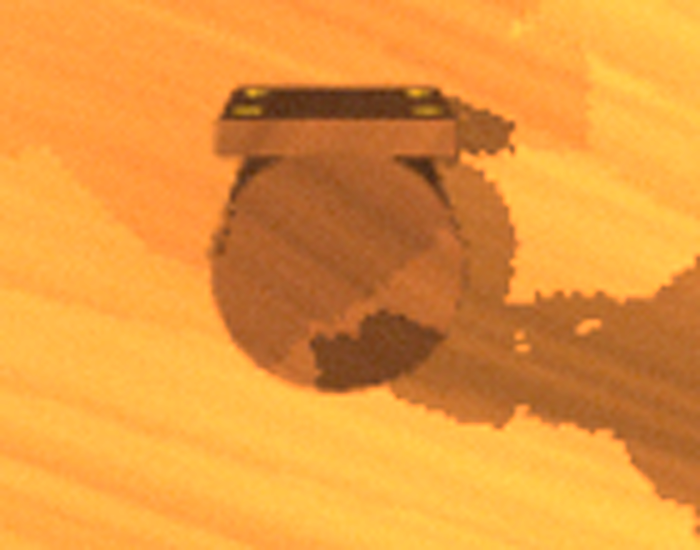

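The wrist view confirms it: plate with screw heads, edge level from (215,122) to (458,122), so yaw ≈ 21.3°. The base circle is centred at (338,262).

```bash
python3 - <<'E'
from h import *
W=lambda x,y,z:ground('wrist',256+x/5,132+y/5,z)[:2]
c=W(338,262,.06);l=W(215,123,.06);r=W(458,123,.06);m=(l+r)/2
print(c,l,r,np.linalg.norm(l-r),np.linalg.norm(m-c),np.degrees(np.arctan2(*(c-m)[::-1])),np.degrees(np.arctan2(*(r-l)[::-1])))
E
```

```text
[ 0.42263908 -0.18812951] [ 0.40449251 -0.222203  ] [ 0.38646537 -0.17588471] 0.04970273393095984 0.02927107768455216 21.89280588122156 111.26605257426186
```

```bash
python3 -m crank '[[[0.07,0.05,-0.4,-0.27,0.68,0],[0.07,0.05,-0.4,-0.27,0.68,0],[0.07,0.05,-0.4,-0.27,0.68,0],[0.07,0.05,-0.4,-0.27,0.68,0],[0,0,-1,0,0,0],[0,0,-1,0,0,0],[0,0,-1,0,0,0],[0,0,-1,0,0,0],[0,0,-1,0,0,0],[0,0,-1,0,0,0],[0,0,-0.8,0,0,0],[0,0,-0.5,0,0,0],[0,0,0,0,0,0],[0,0,0,0,0,0]]]' 1 40
python3 - <<'E'
from h import *
o=bot.get_obs();print(o['q'],o['tcp_rot'])
E
```

```text
time: 4.5
ee_pos: [0.4233, -0.186, 0.0405]
tcp_rot: [-179.9, -20.1, -158.6]
wrist_force: [-0.8, -0.7, 0.2]
opening: 0.0852
grasp_force: 0.0
[-15.93223676   9.93979329  -6.79400271  89.47113553 -12.12377061
 -35.60728237] [-179.90924922  -20.14015509 -158.60873324]
```

```bash
python3 -m crank '[[[0,0,-0.1,0,0,0],[0,0,0,0,0,0],[0,0,0,0,0,0],[0,0,0,0,0,0],[0,0,0,0,0,0],[0,0,0,0,0,0],[0,0,0,0,0,0],[0,0,0,0,0,0]]]' 0 40
```

```text
time: 5.17
ee_pos: [0.4244, -0.1866, 0.0394]
tcp_rot: [-179.8, -20.0, -158.7]
wrist_force: [1.4, -0.0, 5.2]
opening: 0.0505
grasp_force: 40.4
```

```bash
python3 -m crank '[[[0,0,0.5,0,0,0],[0,0,1,0,0,0],[0,0,1,0,0,0],[0,0,1,0,0,0],[0,0,1,0,0,0],[0,0,0,0,0,0],[0,0,0,0,0,0]]]' 0 40
python3 - <<'E'
from h import *
im=bot.camera('wrist');im2=bot.camera('scene')
p=proj('scene',bot.get_obs()['ee_pos']).astype(int);print(p)
b=cv2.resize(im2[p[1]-45:p[1]+45,p[0]-45:p[0]+45],(400,400),interpolation=cv2.INTER_CUBIC)
a=im[60:260,220:420];a=cv2.resize(a,(400,400),interpolation=cv2.INTER_CUBIC)
cv2.imwrite('pics/w2.png',np.clip(np.hstack([a,b])[:,:,::-1]*1.5,0,255).astype('uint8'))
E
```

```text
time: 5.75
ee_pos: [0.4241, -0.1866, 0.1292]
tcp_rot: [-179.8, -20.0, -158.7]
wrist_force: [0.0, 0.1, -1.8]
opening: 0.0504
grasp_force: 41.8
[254 241]
```

View pics/w2.png

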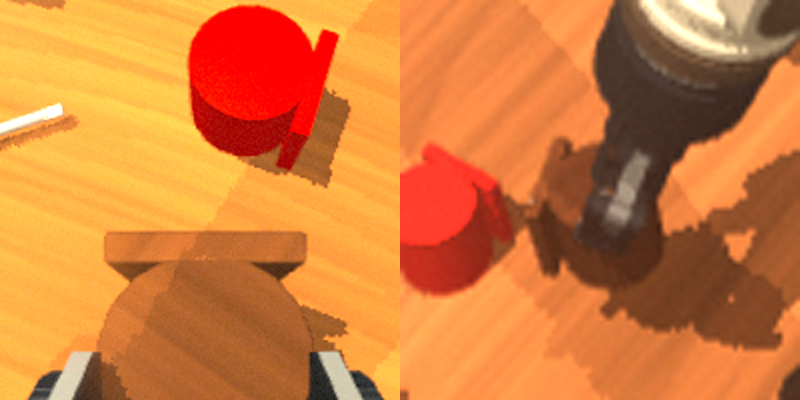

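The cup is held across its round sides, plate at left-crop (205,245), and nothing slipped. Now I carry it to the free area, yaw it to 0 and pitch it 90° so that the plate faces down.

```bash
python3 -m crank '[[[0.3,0.6,0.2,0,0,-0.52],[0.3,0.6,0.2,0,0,-0.52],[0.3,0.6,0.2,0,0,-0.52],[0.3,0.6,0.2,0,0,-0.52],[0.3,0.6,0.2,0,0,-0.52],[0.3,0.6,0.2,0,0,-0.52],[0.21,0.41,0,0,-0.935,0],[0.21,0.41,0,0,-0.935,0],[0.21,0.41,0,0,-0.935,0],[0.21,0.41,0,0,-0.935,0],[0.21,0.41,0,0,-0.935,0],[0.21,0.41,0,0,-0.935,0],[0.21,0.41,0,0,-0.935,0]]]' 0 40
python3 -m crank '[[[0.21,0.41,0,0,-0.935,0],[0.21,0.41,0,0,-0.935,0],[0.21,0.41,0,0,-0.935,0],[0.21,0.41,0,0,-0.935,0],[0.21,0.41,0,0,-0.935,0],[0.21,0.41,0,0,-0.935,0],[0.21,0.41,0,0,-0.935,0],[0,0,0,0,0,0],[0,0,0,0,0,0],[0,0,0,0,0,0]]]' 0 40
python3 - <<'E'
from h import *
o=bot.get_obs();print(o['q'])
E
```

```text
time: 6.93
ee_pos: [0.4887, -0.0566, 0.1513]
tcp_rot: [-180.0, 25.1, 179.9]
wrist_force: [-1.5, 0.3, -1.9]
opening: 0.0507
grasp_force: 42.8
time: 7.77
ee_pos: [0.5967, -0.0067, 0.1426]
tcp_rot: [179.6, 66.1, 179.8]
wrist_force: [-0.5, -0.4, -1.3]
opening: 0.0494
grasp_force: 48.2
[ -1.42392352 -48.48560928 -65.41948704   6.97816008   1.56176765
  -0.51411176]
```

The arm hit its fold limit (q2, q3). I'll fit the planar kinematics to see where a forward-pointing tool can reach.

```bash
cat > fk.py <<'E'
import numpy as np
from scipy.optimize import least_squares
D=[(.5498,.2175,5.005,10.045,95.10),(.3348,.2181,-24.157,-15.104,99.038),(.4604,.2173,-7.288,-2.051,95.306),(.5967,.1426,-48.486,-65.419,6.978)]
def fk(p,q2,q3,q4):
    L1,L2,a,Lt,h=p;s=np.radians(q2);f=np.radians(q2-q3);d=np.radians(q2-q3+q4)
    return np.array([L1*np.sin(s)+L2*np.cos(f)+a*np.sin(f)+Lt*np.cos(d),h+L1*np.cos(s)-L2*np.sin(f)+a*np.cos(f)-Lt*np.sin(d)])
s=least_squares(lambda p:np.concatenate([fk(p,*d[2:])-d[:2] for d in D]),[.4,.4,0,.25,.2]);P=s.x
def ik(r,z,dl):
    best=None
    for q0 in((-40,-60),(0,0),(20,-20)):
        g=least_squares(lambda q:np.append(fk(P,q[0],q[1],dl-q[0]+q[1])-[r,z],0),q0,bounds=([-48.5,-65.8],[103.8,70.7]),x_scale=30)
        if best is None or g.cost<best.cost:best=g
    return best.x,dl-best.x[0]+best.x[1],np.sqrt(2*best.cost)
if __name__=='__main__':
    print(P.round(4),np.sqrt(2*s.cost))
    for z in(.033,.06):
        for dl in(0,10,20,35,50,70,110):
            ok=[r for r in np.arange(.3,.76,.01) if ik(r,z,dl)[2]<.002]
            print(z,dl,(round(min(ok),2),round(max(ok),2)) if ok else None)
E
python3 fk.py
```

```text
[0.4205 0.519  0.035  0.4429 0.161 ] 0.0007886563933382722
0.033 0 (np.float64(0.66), np.float64(0.75))
0.033 10 (np.float64(0.68), np.float64(0.75))
0.033 20 (np.float64(0.67), np.float64(0.75))
0.033 35 (np.float64(0.58), np.float64(0.75))
0.033 50 (np.float64(0.49), np.float64(0.75))
0.033 70 (np.float64(0.36), np.float64(0.75))
0.033 110 (np.float64(0.3), np.float64(0.73))
0.06 0 (np.float64(0.67), np.float64(0.75))
0.06 10 (np.float64(0.69), np.float64(0.75))
0.06 20 (np.float64(0.66), np.float64(0.75))
0.06 35 (np.float64(0.56), np.float64(0.75))
0.06 50 (np.float64(0.49), np.float64(0.75))
0.06 70 (np.float64(0.36), np.float64(0.75))
0.06 110 (np.float64(0.3), np.float64(0.72))
```

```bash
python3 - <<'E'
from fk import *
for z in(.033,.12):
    for dl in(25,30,35,40,115,120,125,130):
        ok=[(r,ik(r,z,dl)) for r in np.arange(.3,.76,.01)];ok=[(r,k) for r,k in ok if k[2]<.002]
        print(z,dl,round(ok[0][0],2),round(ok[-1][0],2),[(round(r,2),k[0].round(),round(k[1])) for r,k in ok if abs(r-.58)<.004 or abs(r-.65)<.004])
E
```

```text
0.033 25 0.64 0.75 [(np.float64(0.65), array([-21., -65.]), -19)]
0.033 30 0.62 0.75 [(np.float64(0.65), array([-23., -61.]), -8)]
0.033 35 0.58 0.75 [(np.float64(0.58), array([-38., -65.]), 8), (np.float64(0.65), array([-23., -57.]), 1)]
0.033 40 0.53 0.75 [(np.float64(0.58), array([-36., -60.]), 15), (np.float64(0.65), array([-21., -52.]), 9)]
0.033 115 0.3 0.7 [(np.float64(0.58), array([37., 26.]), 104), (np.float64(0.65), array([49., 45.]), 111)]
0.033 120 0.3 0.67 [(np.float64(0.58), array([43., 33.]), 110), (np.float64(0.65), array([57., 56.]), 119)]
0.033 125 0.3 0.65 [(np.float64(0.58), array([49., 40.]), 116), (np.float64(0.65), array([67., 71.]), 129)]
0.033 130 0.3 0.62 [(np.float64(0.58), array([55., 48.]), 123)]
0.12 25 0.6 0.75 [(np.float64(0.65), array([-33., -60.]), -2)]
0.12 30 0.58 0.75 [(np.float64(0.58), array([-48., -63.]), 15), (np.float64(0.65), array([-32., -56.]), 6)]
0.12 35 0.57 0.75 [(np.float64(0.58), array([-45., -58.]), 22), (np.float64(0.65), array([-30., -51.]), 14)]
0.12 40 0.55 0.75 [(np.float64(0.58), array([-41., -53.]), 28), (np.float64(0.65), array([-27., -46.]), 22)]
0.12 115 0.3 0.67 [(np.float64(0.58), array([36., 34.]), 113), (np.float64(0.65), array([51., 57.]), 122)]
0.12 120 0.3 0.64 [(np.float64(0.58), array([42., 42.]), 120)]
0.12 125 0.3 0.62 [(np.float64(0.58), array([49., 50.]), 126)]
0.12 130 0.3 0.6 [(np.float64(0.58), array([56., 59.]), 133)]
```

```bash
python3 -m crank '[[[0,0.55,0,0,0.38,0],[0,0.55,0,0,0.38,0],[0,0.55,0,0,0.38,0],[0,0.55,0,0,0.38,0],[0,0.55,0,0,0.38,0],[0,0,-0.8,0,0,0],[0,0,-0.8,0,0,0],[0,0,-0.8,0,0,0],[0,0,0,0,0,0],[0,0,0,0,0,0]]]' 0 40
python3 - <<'E'
from h import *
o=bot.get_obs();print(o['q'])
E
```

```text
time: 8.6
ee_pos: [0.5967, 0.0478, 0.0957]
tcp_rot: [179.7, 53.1, 179.9]
wrist_force: [-0.1, 0.1, -0.7]
opening: 0.0496
grasp_force: 47.5
[  7.42570498 -37.77955255 -56.27422744  18.59768535  -5.72690712
   4.52249144]
```

```bash
python3 -m crank '[[[0,0,-0.6,0,0,0],[0,0,-0.6,0,0,0],[0,0,-0.6,0,0,0],[0,0,-0.5,0,0,0],[0,0,-0.2,0,0,0],[0,0,0,0,0,0],[0,0,0,0,0,0]]]' 0 40
```

```text
time: 9.18
ee_pos: [0.5983, 0.0482, 0.0492]
tcp_rot: [179.7, 53.4, 179.9]
wrist_force: [0.1, 0.3, -1.6]
opening: 0.0496
grasp_force: 43.3
```

```bash
python3 -m crank '[[[0,0,-0.1,0,0,0],[0,0,-0.1,0,0,0],[0,0,0,0,0,0],[0,0,0,0,0,0],[0,0,0,0,0,0]]]' 0 40
python3 - <<'E'
from h import *
o=bot.get_obs();print(o['q'])
im2=bot.camera('scene')
p=proj('scene',o['ee_pos']).astype(int);print(p)
b=cv2.resize(im2[p[1]-60:p[1]+60,p[0]-80:p[0]+80],(800,600),interpolation=cv2.INTER_CUBIC)
cv2.imwrite('pics/s3.png',np.clip(b[:,:,::-1]*1.5,0,255).astype('uint8'))
E
```

```text
time: 9.6
ee_pos: [0.5981, 0.0483, 0.0444]
tcp_rot: [179.7, 53.4, 179.9]
wrist_force: [-2.0, 0.6, 2.1]
opening: 0.0495
grasp_force: 40.6
[  7.46456653 -33.79336048 -60.45502014  10.13902764  -5.7286752
   4.52868984]
[368 227]
```

View pics/s3.png

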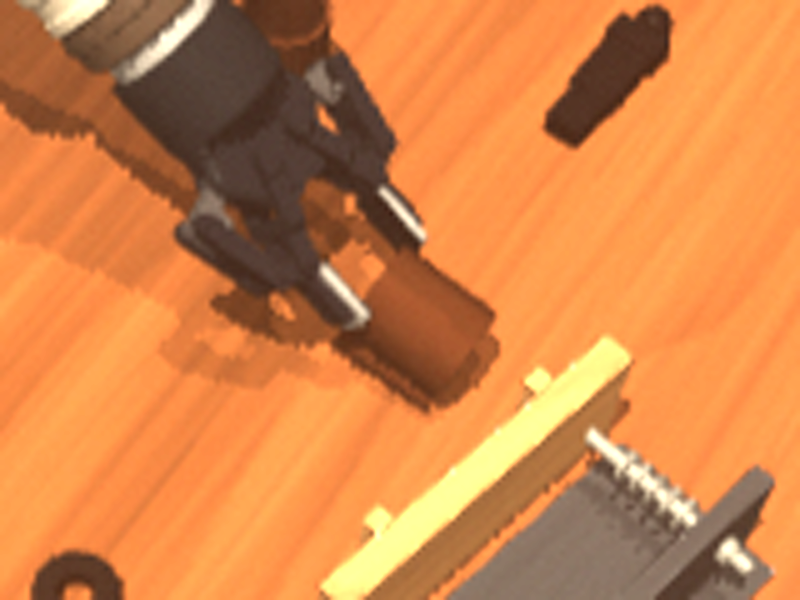

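The cup hangs with the plate's mouth edge just on the bench, at picture (430,400). It is clear of the board. Release, rise and tilt the tool back.

```bash
python3 -m crank '[[[0,0,0,0,0,0],[0,0,0,0,0,0],[0,0,0,0,0,0],[0,0,0,0,0,0],[0,0,0,0,0,0],[0,0,0,0,0,0]]]' 1 40
python3 -m crank '[[[0,0,0.7,0,0.3,0],[0,0,0.7,0,0.8,0],[0,0,0.7,0,0.8,0],[0,0,0.7,0,0.8,0],[0,0,0.7,0,0.8,0],[0,0,0.7,0,0.8,0],[0,0,0.7,0,0.8,0],[0,0,0.7,0,0.8,0],[-0.2,0,0.7,0,0.8,0],[-0.2,0,0.7,0,0.8,0],[-0.2,0,0,0,0.8,0],[-0.2,0,0,0,0.8,0],[-0.2,0,0,0,0.8,0],[-0.2,0,0,0,0.8,0],[0,0,0,0,0.8,0],[0,0,0,0,0.8,0],[0,0,0,0,0,0],[0,0,0,0,0,0]]]'
python3 - <<'E'
from h import *
im=bot.camera('wrist');o=bot.get_obs();print(o['q'])
np.save('wm.npy',bot.camera_model('wrist'),allow_pickle=True)
p=proj('wrist',[.6,.048,.059]);print(p)
x0=int(np.clip(p[0]-100,0,440));y0=int(np.clip(p[1]-75,0,250));print(x0,y0)
a=cv2.resize(im[y0:y0+150,x0:x0+200],None,fx=4,fy=4,interpolation=cv2.INTER_CUBIC)
cv2.imwrite('pics/w4.png',np.clip(a[:,:,::-1]*1.4,0,255).astype('uint8'))
E
```

```text
time: 10.15
ee_pos: [0.5978, 0.0483, 0.0437]
tcp_rot: [179.7, 53.4, 179.9]
wrist_force: [0.6, 0.1, -0.2]
opening: 0.0856
grasp_force: 0.0
time: 11.65
ee_pos: [0.5751, 0.0483, 0.1782]
tcp_rot: [179.8, -31.4, 179.9]
wrist_force: [0.6, 0.5, 0.3]
opening: 0.0856
grasp_force: 0.0
[  3.69474031  44.39128546  51.63403862 128.21977105   2.14628677
   3.23861975]
[322.10105463 284.27838184]
222 209
```

View pics/w4.png

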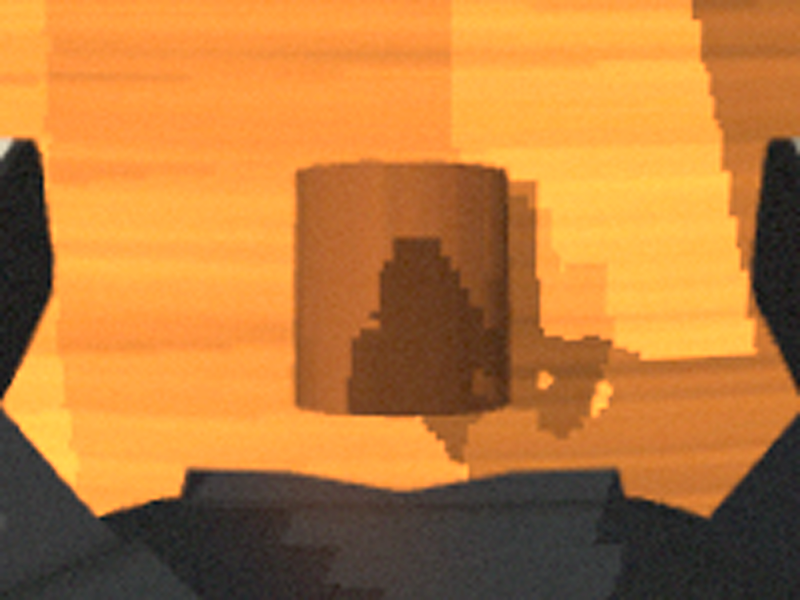

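The cup lies flat on its plate and squared to the tool: base edge at picture row 163, mouth edge at row 412, sides at columns 295 and 510.

```bash
python3 - <<'E'
from h import *
W=lambda x,y,z:ground('wrist',222+x/4,209+y/4,z)[:2].round(4)
print('base',W(403,163,.059),'mouth',W(403,412,.059),'sides',W(295,290,.037),W(510,290,.037),'skew',W(295,175,.032),W(295,405,.032))
E
```

```text
base [0.5673 0.0487] mouth [0.6262 0.0485] sides [0.5975 0.0216] [0.5978 0.0756] skew [0.5678 0.021 ] [0.6273 0.0213]
```

```bash
python3 -m crank '[[[0.3,0,-0.4,0,0,0],[0.3,0,-0.8,0,0,0],[0.3,0,-0.8,0,0,0],[0.3,0,-0.8,0,0,0],[0,0,-0.8,0,0,0],[0,0,-0.8,0,0,0],[0,0,-0.8,0,0,0],[0,0,-0.8,0,0,0],[0,0,-0.8,0,0,0],[0,0,-0.4,0,0,0],[0,0,0,0,0,0],[0,0,0,0,0,0]]]' 1 40
python3 -m crank '[[[0,0,0,0,0,0],[0,0,0,0,0,0],[0,0,0,0,0,0],[0,0,0,0,0,0],[0,0,0,0,0,0],[0,0,0,0,0,0],[0,0,0,0,0,0],[0,0,0,0,0,0]]]' 0 50
```

```text
time: 12.7
ee_pos: [0.5976, 0.0482, 0.0399]
tcp_rot: [179.8, -31.1, 179.9]
wrist_force: [-0.1, 0.5, 0.9]
opening: 0.0856
grasp_force: 0.0
time: 13.37
ee_pos: [0.5979, 0.0488, 0.049]
tcp_rot: [179.7, -30.7, 180.0]
wrist_force: [-1.5, 2.2, 52.3]
opening: 0.0109
grasp_force: 87.2
```

```bash
python3 - <<'E'
from h import *
o=bot.get_obs();print(o['time'],o['q'])
im=bot.camera('wrist');s=bot.camera('scene')
a=cv2.resize(im[160:400,180:460],(400,343),interpolation=cv2.INTER_CUBIC)
b=cv2.resize(s[160:280,300:440],(400,343),interpolation=cv2.INTER_CUBIC)
cv2.imwrite('pics/w5.png',np.clip(np.hstack([a,b])[:,:,::-1]*1.4,0,255).astype('uint8'))
E
```

```text
13.3667 [  3.58475133  46.67849695  40.62980846 114.60866356   2.16680212
   3.12486241]
```

View pics/w5.png

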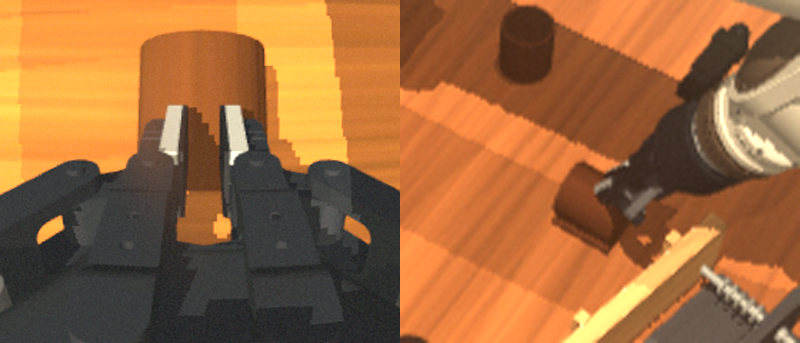

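The fingers closed above the cup's widest line and slid over its top, because the TCP was too high. The cup is still lying flat. I'll raise, open and re-measure it by image code.

```bash
python3 -m crank '[[[0,0,0.3,0,0,0],[0,0,0.7,0,0,0],[0,0,0.8,0,0,0],[0,0,0.8,0,0,0],[0,0,0.8,0,0,0],[0,0,0.8,0,0,0],[-0.3,0,0.8,0,0,0],[-0.3,0,0.8,0,0,0],[-0.3,0,0.8,0,0,0],[0,0,0,0,0,0],[0,0,0,0,0,0]]]' 1 50
python3 - <<'E'
from h import *
im=bot.camera('wrist');print(bot.get_obs()['ee_pos'])
old=cv2.imread('pics/w4.png')
p=[.5968,.0485,.059]
c=proj('wrist',p);print(c)
h=cv2.cvtColor(im,cv2.COLOR_RGB2HSV);x,y=c.astype(int)
V=h[:,:,2].astype(int)
print('row',y,V[y,x-50:x+51:1].tolist())
for k in(-18,-22):print('col',x+k,y-60,V[y-60:y+50,x+k].tolist())
r0,c0=y-45,x-35
for yy in (y-20,y-5,y+10):print(yy,V[yy,x-40:x-15].tolist(),V[yy,x+15:x+40].tolist())
E
```

```text
time: 14.38
ee_pos: [0.5799, 0.0483, 0.1733]
tcp_rot: [179.8, -30.9, 179.9]
wrist_force: [1.0, -1.2, -0.6]
opening: 0.0855
grasp_force: 0.0
[0.57991928 0.04829507 0.17213055]
[322.60555752 274.71231116]
row 274 [208, 208, 210, 209, 209, 208, 209, 210, 207, 208, 208, 208, 205, 206, 208, 205, 205, 205, 206, 206, 205, 206, 203, 139, 115, 120, 127, 125, 127, 128, 130, 132, 131, 130, 135, 133, 134, 133, 135, 136, 136, 136, 139, 116, 86, 84, 78, 80, 75, 77, 79, 77, 74, 75, 75, 78, 73, 74, 74, 70, 79, 85, 96, 112, 110, 102, 101, 96, 97, 96, 95, 98, 93, 84, 82, 76, 67, 95, 108, 112, 115, 112, 114, 113, 113, 175, 204, 203, 202, 203, 223, 224, 225, 217, 204, 202, 203, 202, 203, 203, 202]
col 304 214 [176, 172, 172, 172, 178, 181, 181, 181, 191, 194, 192, 195, 197, 196, 194, 191, 192, 189, 187, 187, 187, 187, 191, 187, 186, 186, 192, 193, 176, 148, 131, 131, 133, 133, 131, 131, 129, 133, 129, 131, 130, 132, 131, 131, 131, 132, 132, 131, 132, 131, 132, 130, 131, 130, 132, 133, 133, 131, 133, 133, 131, 129, 132, 133, 131, 133, 136, 131, 132, 132, 131, 132, 130, 134, 130, 132, 132, 133, 130, 132, 
[... 747 characters left out ...]
 216, 216, 215, 217, 216, 216, 204, 132, 116, 122, 123, 127, 126, 129, 129, 128, 130, 130, 132] [104, 104, 98, 99, 97, 93, 100, 92, 85, 84, 77, 70, 131, 155, 154, 152, 154, 154, 153, 207, 236, 235, 236, 235, 235]
269 [215, 213, 213, 215, 213, 211, 211, 210, 211, 213, 211, 211, 211, 134, 114, 121, 123, 125, 128, 130, 133, 128, 133, 132, 134] [103, 100, 99, 94, 96, 92, 96, 96, 84, 81, 75, 67, 93, 111, 113, 115, 113, 113, 112, 141, 182, 202, 203, 203, 206]
284 [182, 183, 183, 180, 182, 180, 180, 180, 179, 179, 181, 181, 166, 132, 112, 121, 125, 124, 125, 130, 130, 134, 131, 132, 133] [65, 66, 66, 84, 96, 93, 87, 84, 73, 71, 61, 61, 79, 101, 102, 106, 108, 107, 106, 107, 176, 194, 193, 192, 193]
```

```bash
python3 - <<'E'
from h import *
W=lambda x,y,z:ground('wrist',x,y,z)[:2].round(4)
print('base',W(315,242.3,.059),'mouth',W(315,306.5,.059),'sides',W(295,272,.037),W(348.7,272,.037),bot.get_obs()['ee_pos'],bot.get_obs()['time'])
E
```

```text
base [0.5671 0.0417] mouth [0.6258 0.0416] sides [0.5938 0.0217] [0.594  0.0741] [0.57991928 0.04829507 0.17213055] 14.4333
```

```bash
python3 -m crank '[[[0.25,0,-0.4,0,0,0],[0.25,0,-0.8,0,0,0],[0.25,0,-0.8,0,0,0],[0.25,0,-0.8,0,0,0],[0,0,-0.8,0,0,0],[0,0,-0.8,0,0,0],[0,0,-0.8,0,0,0],[0,0,-0.8,0,0,0],[0,0,-0.7,0,0,0],[0,0,-0.4,0,0,0],[0,0,-0.2,0,0,0],[0,0,-0.1,0,0,0],[0,0,0,0,0,0],[0,0,0,0,0,0],[0,0,0,0,0,0]]]' 1 40
```

```text
time: 15.68
ee_pos: [0.6003, 0.0483, 0.0247]
tcp_rot: [179.8, -31.0, 179.9]
wrist_force: [0.1, 0.1, 0.1]
opening: 0.0854
grasp_force: 0.0
```

```bash
python3 -m crank '[[[0,0,0,0,0,0],[0,0,0,0,0,0],[0,0,0,0,0,0],[0,0,0,0,0,0],[0,0,0,0,0,0],[0,0,0,0,0,0],[0,0,0,0,0,0],[0,0,0,0,0,0]]]' 0 40
```

```text
time: 16.35
ee_pos: [0.6005, 0.0483, 0.0247]
tcp_rot: [179.8, -30.9, 179.9]
wrist_force: [3.9, -0.1, 5.2]
opening: 0.0498
grasp_force: 40.2
```

Gripped at the right height now. Lift, and pitch another 90°.

```bash
python3 -m crank '[[[0,0,0.4,0,0,0],[0,0,0.8,0,0,0],[0,0,0.8,0,0,0],[0,0,0.8,0,0,0],[0,0,0.8,0,0,0],[0,0,0.8,0,0,0],[0,0,0.8,0,0,0],[0,0,0,0,0,0],[0,0,0,0,0,0]]]' 0 50
python3 -m crank '[[[0,-0.2,0,0,-0.8,0],[0,-0.2,0,0,-0.8,0],[0,-0.2,0,0,-0.8,0],[0,-0.2,0,0,-0.8,0],[0,-0.2,0,0,-0.8,0],[0,-0.2,0,0,-0.8,0],[0,-0.2,0,0,-0.8,0],[0,-0.2,0,0,-0.8,0],[0,-0.2,0,0,-0.8,0],[0,-0.2,0,0,-0.8,0],[0,-0.2,0,0,-0.8,0],[0,-0.2,0,0,-0.8,0],[0,-0.2,0,0,-0.8,0],[0,-0.2,0,0,-0.8,0],[0,-0.2,0,0,-0.8,0],[0,-0.2,0,0,-0.8,0],[0,-0.2,0,0,-0.28,0],[0,0,0,0,0,0],[0,0,0,0,0,0]]]' 0 50
```

```text
time: 17.1
ee_pos: [0.6003, 0.0483, 0.1281]
tcp_rot: [179.8, -30.9, 179.9]
wrist_force: [0.8, -0.1, -2.1]
opening: 0.0487
grasp_force: 49.1
time: 18.68
ee_pos: [0.5992, -0.0194, 0.1261]
tcp_rot: [179.6, 58.1, 179.8]
wrist_force: [0.3, 0.7, -1.6]
opening: 0.0489
grasp_force: 49.7
```

```bash
python3 -m crank '[[[0.2,0,0,0,-0.14,-0.4],[0.2,0,0,0,0,-0.4],[0.2,-0.1,0,0,0,-0.4],[0.2,0,0,0,0,-0.4],[0,0,-0.3,0,0,-0.15],[0,0,-0.5,0,0,0],[0,0,-0.5,0,0,0],[0,0,0,0,0,0],[0,0,0,0,0,0]]]' 0 50
python3 - <<'E'
from h import *
o=bot.get_obs();print(o['q'],o['tcp_rot'],o['ee_pos'])
w=bot.camera('wrist');s=bot.camera('scene');t=bot.camera('top')
p=proj('scene',o['ee_pos']).astype(int);print(p)
x0,y0=p[0]-50,p[1]-60;print('scene crop',x0,y0,'x4')
b=cv2.resize(s[y0:y0+150,x0:x0+100],(400,600),interpolation=cv2.INTER_CUBIC)
a=cv2.resize(w[100:400,120:520],(400,300),interpolation=cv2.INTER_CUBIC)
c=cv2.resize(t[85:160,300:400],(400,300),interpolation=cv2.INTER_CUBIC)
cv2.imwrite('pics/f.png',np.clip(np.hstack([b,np.vstack([a,c])])[:,:,::-1]*1.4,0,255).astype('uint8'))
E
```

```text
time: 19.43
ee_pos: [0.6164, -0.0209, 0.1017]
tcp_rot: [179.7, 59.1, 167.9]
wrist_force: [0.1, 0.2, -1.2]
opening: 0.0491
grasp_force: 49.7
[  4.85418139 -36.05506266 -58.91669201   9.12877431 -14.16657575
   8.89339627] [179.66323757  59.09109151 167.88788247] [ 0.61640423 -0.02089675  0.10171537]
[362 237]
scene crop 312 177 x4
```

View pics/f.png

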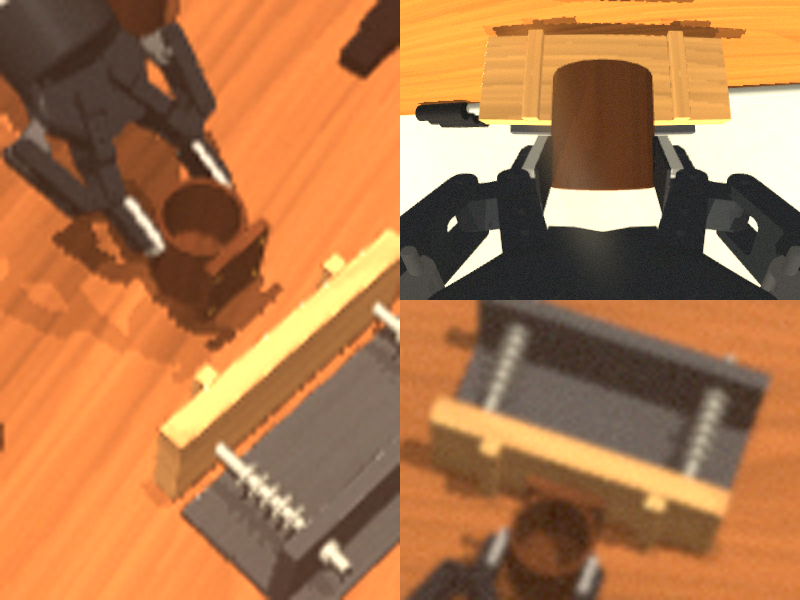

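The picture shows the cup mouth-up with its plate facing the board (left view, around (240,270)). In the wrist view the cleats are near columns 537 and 677, with the cup centred at about 602. I'll verify the cleat positions numerically.

```bash
python3 - <<'E'
from h import *
W=lambda x,y,z:ground('wrist',120+x-400,100+y,z)[:2]
l=W(533,120,.08);r=W(681,120,.08);bl=W(489,123,.08);br=W(729,123,.08)
print(l,r,np.linalg.norm(l-r),(l+r)/2,np.degrees(np.arctan2(*(l-r)[::-1]))-90)
print(bl,br,np.linalg.norm(bl-br),(bl+br)/2,np.degrees(np.arctan2(*(bl-br)[::-1]))-90)
# board bottom corners z=.008
bl=W(481,117,.08);br=W(731,122,.08);print(bl,br)
E
```

```text
[ 0.67070807 -0.08850843] [0.69769235 0.02572083] 0.11737322558655447 [ 0.68420021 -0.0313938 ] -193.29126965057804
[ 0.67737916 -0.1339579 ] [0.72684105 0.07096366] 0.21080636706977202 [ 0.7021101  -0.03149712] -193.5699220964562
[ 0.65274106 -0.12596524] [0.72216072 0.07189402]
```

```bash
python3 -m crank '[[[0.1,-0.02,-0.4,0,0,-0.08],[0.1,-0.02,-0.6,0,0,0],[0.1,-0.02,-0.6,0,0,0],[0.1,-0.02,-0.6,0,0,0],[0.1,-0.02,-0.5,0,0,0],[0.1,-0.02,-0.3,0,0,0],[0,0,-0.1,0,0,0],[0,0,0,0,0,0],[0,0,0,0,0,0],[0,0,0,0,0,0]]]' 0 50
```

```text
time: 20.42
ee_pos: [0.6286, -0.0236, 0.0412]
tcp_rot: [179.5, 59.3, 167.2]
wrist_force: [-0.3, -0.1, -0.8]
opening: 0.0491
grasp_force: 49.7
```

```bash
python3 -m crank '[[[0,0,-0.1,0,0,0],[0,0,-0.1,0,0,0],[0.1,-0.02,0,0,0,0],[0.1,-0.02,0,0,0,0],[0.1,-0.02,0,0,0,0],[0.1,-0.02,0,0,0,0],[0.1,-0.02,0,0,0,0],[0.1,-0.02,0,0,0,0],[0.1,-0.02,0,0,0,0],[0.1,-0.02,0,0,0,0],[0.1,-0.02,0,0,0,0],[0,0,0,0,0,0],[0,0,0,0,0,0],[0,0,0,0,0,0]]]' 0 50
```

```text
time: 21.58
ee_pos: [0.646, -0.0273, 0.0359]
tcp_rot: [179.6, 59.2, 167.3]
wrist_force: [-0.4, -0.1, -1.6]
opening: 0.0491
grasp_force: 49.7
```

```bash
python3 -m crank '[[[0.1,-0.02,0,0,0,0],[0.1,-0.02,0,0,0,0],[0.1,-0.02,0,0,0,0],[0,0,0,0,0,0],[0,0,0,0,0,0],[0,0,0,0,0,0]]]' 0 50
```

```text
time: 22.08
ee_pos: [0.6519, -0.0285, 0.0356]
tcp_rot: [179.6, 59.2, 167.3]
wrist_force: [-3.0, 0.2, -1.4]
opening: 0.0489
grasp_force: 50.3
```

```bash
python3 -m crank '[[[0.1,-0.02,0,0,0,0],[0.1,-0.02,0,0,0,0],[0,0,0,0,0,0],[0,0,0,0,0,0],[0,0,0,0,0,0],[0,0,0,0,0,0]]]' 0 50
```

```text
time: 22.58
ee_pos: [0.6558, -0.0293, 0.0353]
tcp_rot: [179.6, 59.1, 167.3]
wrist_force: [-6.3, -0.1, -2.2]
opening: 0.0491
grasp_force: 51.1
```

```bash
python3 -m crank '[[[0.1,-0.02,0,0,0,0],[0.13,-0.03,0,0,0,0],[0,0,0,0,0,0],[0,0,0,0,0,0],[0,0,0,0,0,0],[0,0,0,0,0,0],[0,0,0,0,0,0],[0,0,0,0,0,0],[0,0,0,0,0,0],[0,0,0,0,0,0]]]' 0 50
python3 - <<'E'
from h import *
o=bot.get_obs();print(o['wrist_force'],o['ee_pos'],o['time'])
t=bot.camera('top');s=bot.camera('scene')
# board top-front edge in top view: sample V along the cradle normal at two lateral points, expected at rest and 12 mm back
V=cv2.cvtColor(t,cv2.COLOR_RGB2HSV)[:,:,2]
n=np.array([.977,-.214]);e=np.array([.214,.977]);c0=np.array([.670,-.033])
for y in(-.08,-.035,.035,.08):
    row=[]
    for d in np.arange(-.02,.05,.004):
        p=proj('top',[*(c0+e*y+n*d),.08]);row.append(int(V[int(round(p[1])),int(round(p[0]))]))
    print(y,row)
E
```

```text
time: 23.42
ee_pos: [0.6603, -0.0303, 0.0352]
tcp_rot: [179.6, 59.1, 167.3]
wrist_force: [-8.7, 1.4, -0.7]
opening: 0.0493
grasp_force: 52.0
[-8.72800195  1.41458949 -0.71423808] [ 0.66029202 -0.03028041  0.0352271 ] 23.4167
-0.08 [115, 88, 88, 93, 88, 91, 89, 90, 111, 197, 203, 199, 185, 127, 82, 81, 82, 77]
-0.035 [85, 82, 89, 88, 90, 90, 83, 86, 157, 190, 203, 205, 200, 115, 80, 81, 80, 78]
0.035 [89, 81, 85, 86, 90, 87, 88, 87, 116, 171, 203, 200, 197, 138, 91, 82, 82, 81]
0.08 [102, 83, 82, 89, 90, 88, 89, 92, 106, 190, 202, 199, 191, 144, 101, 70, 74, 73]
```

The board is pushed back about 13 mm evenly, with about 9–10 N on the wrist, and the TCP is steady. I'm handing in.

```bash
python3 -c "
from workcell import bot
print(bot.job_done())"
```

```text
the job is handed in; nothing more can be done
None
```

I handed the job in with the dark plated cup held mouth-up and its plate pressed against the board midway between the cleats at about 9–10 N (board about 13 mm back); its base is about 2–3 mm above the bench rather than touching, within the 10 mm allowed, and no verdict came back.

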